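Shut up the small-parts storage

TASK

Close up the small parts for the night so that no dust or cuttings get in: push the two open drawers of the parts cabinet fully home, and swing the open clear lid of the divided parts box over and press it down until it lies shut. Only push, with the fingertips: lift nothing, leave the yellow clip lying in its drawer, and leave the other things on the bench where they are.

Things in the scene. Friction and masses are not known exactly. Their poses are not given: they have to be found in the camera images.
- parts_cabinet: small-parts cabinet with a cream-grey carcass and clear drawers, fixed to the bench, three columns of four drawers, 321 mm wide (y), 150 mm deep, 206 mm high with two 3 mm rubber pads on top. Origin: centre of its underside; its x axis points into the cabinet (its drawer fronts face -x, towards the robot), z up. The drawer fronts' outer faces lie at x = -0.072 when shut; the carcass's front edge at x = -0.070. All drawers but two are shut and do not move.
- parts_cabinet_drawer_24 (a joint): top-row drawer of the middle column (the one with the yellow clip in it): how far it stands out, in m; 0 = fully home (a hard stop), 0.09 = most open. It slides along the cabinet's x with a friction of about 0.3 N and stays where it is left.
- drawer_24_front (a point): middle of the outer face of that drawer's front panel; it moves with the drawer. The front is 102 mm wide and 46 mm high; a thin lip handle (36 mm wide, 3 mm thick, on the middle) stands 11 mm out of it, 6 mm below this point. x axis as the cabinet's. Inside, the drawer is 96 mm wide, its floor is 158 mm above the bench.
- parts_cabinet_drawer_14 (a joint): top-row drawer of the left column (y+ side), next to the other one: how far it stands out, in m; 0 = fully home, 0.09 = most open; same friction
- drawer_14_front (a point): middle of the outer face of that drawer's front panel, which has the same size and lip handle; it moves with the drawer. x axis as the cabinet's.
- drawer_clip: yellow strap clip, 36 x 50 x 17 mm, 20 g, lying loose in the open top drawer; origin: centre of its underside
- parts_box: divided parts box, fixed to the bench, 115 mm deep (x), 150 mm wide (y), 38 mm high, with clips, cells and a caster in its compartments. Origin: centre of its underside; its front faces -x; its lid is hinged along its far (+x) top edge, at x = 0.061, z = 0.040, parallel to y.
- parts_box_lid (a joint): angle of the clear lid in rad: 0 = lying shut, 1.57 = upright, 1.92 = leaning back on its stop. The hinge is stiff (about 0.09 N m, some 0.8 N at the edge, a little more when it is moved fast): the lid stays at whatever angle it is left.
- lid_hinge (a point): point on the hinge line, mid-width of the box; axes as the box's (does not move with the lid)
- lid_edge (a point): middle of the lid's free front edge, on its outer face; it moves with the lid, 119 mm from the hinge line. The lid is a flat clear plate 154 mm wide, 118 mm long and 2 mm thick; on its inner face, at this edge, a tab 30 mm wide and 14 mm deep hangs down over the box's front when shut.
- thread_spool: bystander, loose: orange thread spool standing on end, 58 mm across, 60 mm high; origin: centre of its underside
- carton: bystander, loose: plain brown carton, 61 x 131 x 81 mm high; origin: centre of its underside
- jar: bystander, loose: clear jar with a black lid, 60 mm across, 69 mm high, standing; origin: centre of its underside
- nipper: bystander, loose: blue-handled nippers lying flat, 69 x 148 x 12 mm; origin: centre of its underside

How it is judged:
By the outcome, as a careful person would: the job done as asked, in the order asked, and still so for the second after the job is handed in, with the robot touching nothing.
It also fails if it takes over 58 s, if anything falls off the work surface, if the arm or the gripper's body presses on something with over 40 N, if the wrist force passes 120 N, or if a joint passes its speed limit or range.

ROBOT

A 6-joint arm with a two-finger parallel gripper is mounted at the origin on a cart in front of the work surface, level with it; the furniture and walls round the work are solid. World frame = base frame: x ahead of the robot, y to its left, z up, the work surface at z = 0. Lengths are in m, angles in rad, forces in N, time in s.
With the tool pointing down it reaches from about 0.35 to 0.85 m from the base axis. Payload 8.1 kg.
Tool frame: the origin (TCP) lies between the finger pads; the fingertips stand 14 mm ahead of it and the grasp point (between the pads) lies 5 mm behind it; z points along the fingers, y is the direction in which the jaws open and shut (so a half turn about z gives the same grasp; the last joint's range is limited). The gripper opens to 93 mm and grips with 3 to 60 N. Pads are 15 mm wide; open, the fingers measure 128 mm over their backs; the gripper's body (75 mm by 188 mm) begins 65 mm behind the grasp point.
Start: joints at [1.035, 0.13, 1.488, -0, 1.523, -0.085], TCP at [0.261, 0.54, 0.233] pointing down, gripper open.
Joint ranges: [-2.96, 2.96], [-0.89, 2.26], [0.02, 2.5], [-1.34, 4.48], [0, 2.73], [-2.66, 2.66]. Speed limits (rad/s): [2.39, 2.39, 2.79, 3.14, 3.14, 3.14].

INTERFACE

Orientations are given as a rotation vector (axis times angle).
In Python, from plant import robot gives the robot as it stands.
- The arm moves only by the tool step_arm, never from a script. Its argument "targets" is a list of rows, each an object of numbers: "tx", "ty", "tz": the shift along the tool's x, y, z in mm; "ax", "ay", "az": the turn, a rotation vector about the tool's x, y, z in rad; "grip": the closure in counts, from 0 (fully open) to 255 (shut). In form: [{"tx": .., "ty": .., "tz": .., "ax": .., "ay": .., "az": .., "grip": ..}, ...]. A call has 1 to 20 rows; each row shifts and turns the commanded pose from where the row before left it, along the tool's axes as they then stand; what a row does not reach is not made up. A row lasts 1/10 s, in which the tool goes at most 50 mm and 8.59 degrees, less where a joint would pass 70% of its speed; a pose out of reach is approached as far as the arm can. A call with a gripper value outside its range is refused whole. The fingers move at their own pace and stop on an object; "squeeze" is the grip in N (left out, the last holds). Time passes only in rows, so rows that do not move let the fingers close. It gives the time, the measured TCP pose, the force and the opening at its end, in the units of the state.
- robot.read_state(): the state, without advancing time (a new reading comes with each control period).
- robot.read_camera(name): name is "scene" or "side" or "wrist"; returns a dict with "frame" (384x512x3 uint8, blue, green, red), "fx", "fy", "cx", "cy" (pixels), "R" (3x3) and "t" (3): a world point X has camera coordinates R X + t. Camera axes: x right, y down, z forward; pixel columns grow to the right and rows downward; lengths in m; the calibration is good to about 2 mm. A picture is of the moment at which its call begins. There is no depth.
- robot.close_job(): hands the job in, once; it reports no verdict.
The state is a dict: "t": time; "q": joint angles; "dq": joint speeds; "joint_torque": joint torques, N m; "tool_pos": TCP position; "orientation": TCP orientation; "force": force on the tool from outside, world axes, zero at the start; "wrist_torque": the same for the moment, N m; "opening": finger opening in m.
Only numpy, scipy, OpenCV 4.12 (cv2) and the standard library are available. Lean on these libraries where they do the work, as an engineer would, in place of code of your own. Each camera call takes 0.05 s, during which the arm holds its last target.

## Working session

There is one attempt and no reset: what is moved stays moved. The work goes in short steps, Python scripts to look and compute and a tool call to move; the robot and the scene stay as the last step left them, time stands still between calls to the robot, and variables do not carry over. Pictures are saved under pics/ and viewed, and the job is handed in when it is done.

Besides the shell and the picture viewer there is one more tool, called after "Request:" as name(argument=value, ...) on one line, values as JSON. step_arm: Moves the arm, as the interface text tells. Its arguments: {"type":"object","properties":{"targets":{"type":"array"},"squeeze":{"type":"number"}},"required":["targets"]}

```bash
ls; mkdir -p pics
python3 - <<'E'
from plant import robot
import cv2
s=robot.read_state();print({k:s[k] for k in("t","tool_pos","orientation","opening")})
for n in("scene","side","wrist"):
    c=robot.read_camera(n);cv2.imwrite(f"pics/{n}0.png",c["frame"]);import numpy as np
    print(n,c["fx"],c["cx"],c["cy"],np.round(-np.array(c["R"]).T@c["t"],3),np.round(np.array(c["R"])[2],3))
E
```

```text
pics
{'t': 0.0, 'tool_pos': array([0.26110276, 0.53958204, 0.23156609]), 'orientation': array([-7.01990972e-01, -3.06156994e+00,  2.80999869e-03]), 'opening': 0.09271416516201178}
scene 380.7911537548826 263.0593820642884 196.05859326763286 [0.551 0.659 0.913] [ 0.02  -0.688 -0.725]
side 447.4546233074727 254.3288862168045 190.23121287631068 [0.575 1.193 1.063] [ 0.007 -0.8   -0.6  ]
wrist 311.3334239280054 255.3608740850131 190.98807951161828 [0.192 0.573 0.385] [ 0.251 -0.124 -0.96 ]
```

View pics/scene0.png

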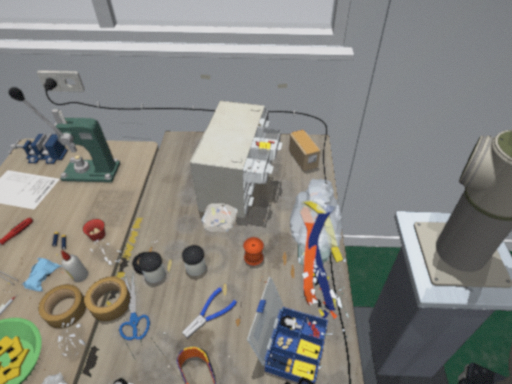

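View pics/side0.png

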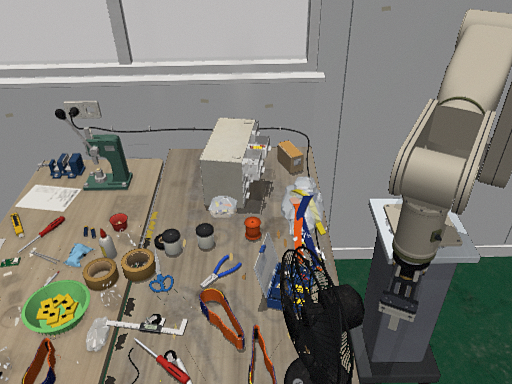

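View pics/wrist0.png

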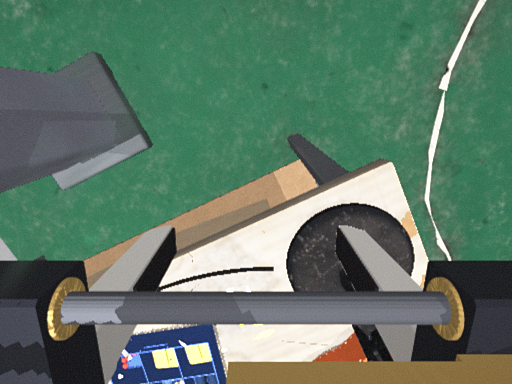

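Run:
```python
import cv2
a=cv2.imread("pics/scene0.png")
cv2.imwrite("pics/z1.png",cv2.resize(a[90:240,180:350],None,fx=4.5,fy=3.9*4.5/3.9*0.88,interpolation=cv2.INTER_CUBIC))
cv2.imwrite("pics/z2.png",cv2.resize(a[264:384,230:350],(600,600),interpolation=cv2.INTER_CUBIC))
b=cv2.imread("pics/side0.png")
cv2.imwrite("pics/z3.png",cv2.resize(b[100:320,190:340],(408,600),interpolation=cv2.INTER_CUBIC))
```

```text
(no output)
```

View pics/z1.png

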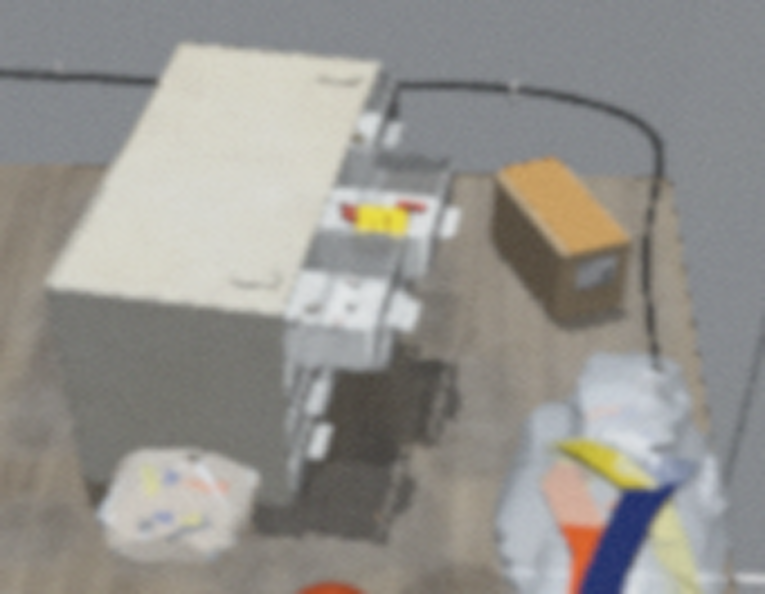

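View pics/z2.png

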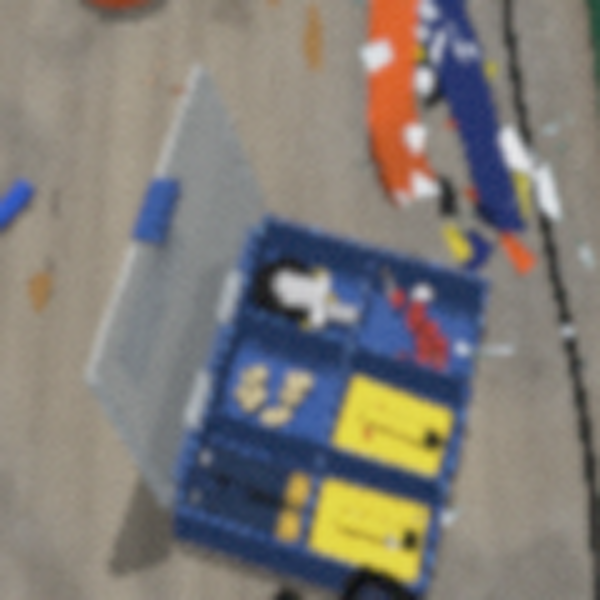

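View pics/z3.png

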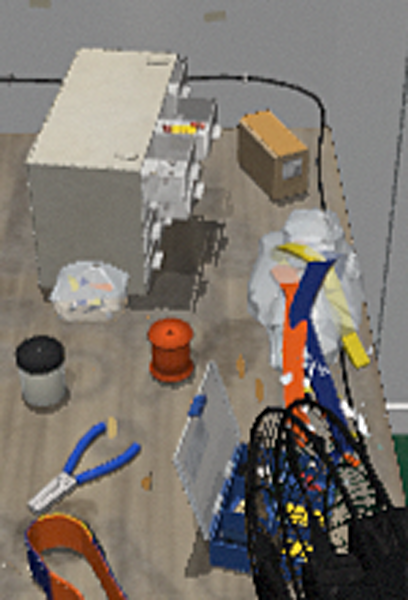

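```bash
cat > h.py <<'E'
import numpy as np,cv2
def ray(c,u,v):
    R=np.array(c["R"]);t=np.array(c["t"]);d=R.T@np.array([(u-c["cx"])/c["fx"],(v-c["cy"])/c["fy"],1]);return -R.T@t,d/np.linalg.norm(d)
def onz(c,u,v,z):
    o,d=ray(c,u,v);return o+d*(z-o[2])/d[2]
def tri(c1,p1,c2,p2):
    o1,d1=ray(c1,*p1);o2,d2=ray(c2,*p2)
    A=np.stack([d1,-d2],1);s=np.linalg.lstsq(A,o2-o1,rcond=None)[0]
    a=o1+d1*s[0];b=o2+d2*s[1];return (a+b)/2,np.linalg.norm(a-b)
def proj(c,X):
    p=np.array(c["R"])@np.array(X)+np.array(c["t"]);return c["fx"]*p[0]/p[2]+c["cx"],c["fy"]*p[1]/p[2]+c["cy"]
E
python3 - <<'E'
from plant import robot
from h import *
np.set_printoptions(precision=4,suppress=True)
sc=robot.read_camera("scene");sd=robot.read_camera("side")
print("cab top scene z.203");C=[onz(sc,u,v,.203) for u,v in((264.4,105.7),(244,168.8),(191.1,162),(220,101.4))]
for p in C:print(p)
print([np.linalg.norm(C[i]-C[(i+1)%4]) for i in range(4)])
# side z3 scale 2.72
f=lambda x,y:(190+x/2.72,100+y/2.727)
print("cab side");C=[onz(sd,*f(*p),.203) for p in((187,55),(137,175),(28,162),(80,50))]
for p in C:print(p)
print([np.linalg.norm(C[i]-C[(i+1)%4]) for i in range(4)])
print("box");B=[onz(sc,u,v,.038) for u,v in((283.6,307),(328,320),(265.6,372))]
for p in B:print(p)
print(np.linalg.norm(B[0]-B[1]),np.linalg.norm(B[0]-B[2]))
g=lambda x,y:(230+x/5,264+y/5)
print("lid",tri(sc,g(197,68),sd,f(210,362)),tri(sc,g(92,380),sd,f(178,460)))
z=lambda x,y:(180+x/4.5,90+y/3.96)
print("handle24",tri(sc,z(455,221),sd,f(217,130)),"h14",tri(sc,z(410,312),sd,f(200,190)))
print("h z.172",onz(sc,*z(455,221),.172),onz(sc,*z(410,312),.172))
print("clip",onz(sc,*z(383,220),.17))
E
```

```text
cab top scene z.203
[ 0.5793 -0.4283  0.203 ]
[ 0.6259 -0.1164  0.203 ]
[ 0.7761 -0.1389  0.203 ]
[ 0.7292 -0.448   0.203 ]
[np.float64(0.31529862949909676), np.float64(0.15183643984747522), np.float64(0.3125844819185862), np.float64(0.15123054150953322)]
cab side
[ 0.5642 -0.4265  0.203 ]
[ 0.6323 -0.1065  0.203 ]
[ 0.775  -0.1416  0.203 ]
[ 0.7248 -0.4485  0.203 ]
[np.float64(0.32710347217851077), np.float64(0.1469695798438712), np.float64(0.3109401074226769), np.float64(0.1621512335334019)]
box
[0.5108 0.2061 0.038 ]
[0.4035 0.2363 0.038 ]
[0.551  0.3623 0.038 ]
0.1115266300724186 0.16122397346143524
lid (array([0.5479, 0.1951, 0.1545]), np.float64(0.0008003458827770977)) (array([0.5856, 0.3424, 0.1572]), np.float64(0.003604303506815305))
handle24 (array([ 0.5242, -0.2459,  0.1825]), np.float64(0.0024571856624088137)) h14 (array([ 0.5502, -0.2631,  0.0718]), np.float64(0.002236092403949313))
h z.172 [ 0.5225 -0.2588  0.172 ] [ 0.5512 -0.1533  0.172 ]
clip [ 0.5717 -0.2606  0.17  ]
```

Run:
```python
from plant import robot
from h import *
np.set_printoptions(precision=4,suppress=True)
w=robot.read_camera("wrist");sd=robot.read_camera("side")
for p in((350,245),(290,250),(412,250),(350,205),(385,163),(212,330),(128,345),(290,137),(270,268),(165,285),(345,350)):print(p,onz(w,*p,0),onz(w,*p,.03))
b=sd["frame"];cv2.imwrite("pics/z4.png",cv2.resize(b[230:384,230:430],(779,600),interpolation=cv2.INTER_CUBIC))
for u,v in((280,250),(325,280),(365,300),(330,383),(285,380)):
  print(u,v,[onz(sd,u,v,z) for z in(0,.1,.2,.3)])
```

```text
(350, 245) [0.4171 0.6066 0.    ] [0.3996 0.604  0.03  ]
(290, 250) [0.3886 0.5303 0.    ] [0.3733 0.5337 0.03  ]
(412, 250) [0.4608 0.6799 0.    ] [0.4399 0.6717 0.03  ]
(350, 205) [0.3635 0.6272 0.    ] [0.3501 0.623  0.03  ]
(385, 163) [0.3305 0.6866 0.    ] [0.3197 0.6778 0.03  ]
(212, 330) [0.4577 0.3731 0.    ] [0.437  0.3887 0.03  ]
(128, 345) [0.4266 0.2464 0.    ] [0.4084 0.2719 0.03  ]
(290, 137) [0.249  0.5925 0.    ] [0.2446 0.5911 0.03  ]
(270, 268) [0.4017 0.4941 0.    ] [0.3853 0.5003 0.03  ]
(165, 285) [0.3616 0.3491 0.    ] [0.3484 0.3666 0.03  ]
(345, 350) [0.5771 0.5373 0.    ] [0.5471 0.5401 0.03  ]
280 250 [array([0.5023, 0.1121, 0.    ]), array([0.5091, 0.2138, 0.1   ]), array([0.5159, 0.3155, 0.2   ]), array([0.5228, 0.4173, 0.3   ])]
325 280 [array([0.3691, 0.2473, 0.    ]), array([0.3885, 0.3363, 0.1   ]), array([0.4078, 0.4254, 0.2   ]), array([0.4272, 0.5144, 0.3   ])]
365 300 [array([0.2611, 0.3277, 0.    ]), array([0.2906, 0.4091, 0.1   ]), array([0.3201, 0.4906, 0.2   ]), array([0.3497, 0.572 , 0.3   ])]
330 383 [array([0.4011, 0.5863, 0.    ]), array([0.4175, 0.6434, 0.1   ]), array([0.4338, 0.7006, 0.2   ]), array([0.4502, 0.7577, 0.3   ])]
285 380 [array([0.5133, 0.5766, 0.    ]), array([0.5191, 0.6346, 0.1   ]), array([0.5249, 0.6926, 0.2   ]), array([0.5307, 0.7507, 0.3   ])]
```

View pics/z4.png

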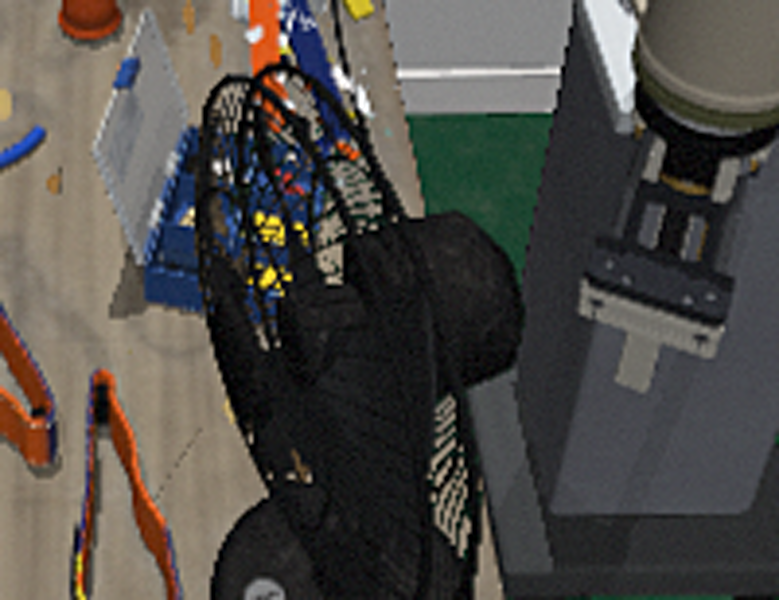

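Request:
step_arm(targets=[{"az":-0.1,"grip":255},{"az":-0.1,"grip":255},{"az":-0.1,"grip":255},{"tx":-8,"ty":-38,"grip":255},{"tx":-8,"ty":-38,"grip":255},{"tx":-8,"ty":-38,"grip":255},{"tx":-8,"ty":-38,"grip":255},{"tx":-8,"ty":-38,"grip":255},{"tx":-10,"ty":-38,"grip":255},{"tx":-10,"ty":-38,"grip":255},{"grip":255}])

```text
schema error: expected keys tx, ty, tz, ax, ay, az, grip
```

Run:
```python
from plant import robot
from h import *
from scipy.spatial.transform import Rotation as Ro
np.set_printoptions(precision=3,suppress=True)
s=robot.read_state();print(s["t"],s["tool_pos"],s["q"],s["opening"],s["force"]);print(Ro.from_rotvec(s["orientation"]).as_matrix())
sc=robot.read_camera("scene")
for u,v in((290.5,130),(319,152),(307,165),(292,135)):print(onz(sc,u,v,.081))
```

```text
0.35 [0.261 0.54  0.232] [ 1.035  0.131  1.488 -0.     1.523 -0.085] 0.09261484968882898 [ 0.116 -0.255  0.487]
[[-0.9    0.436 -0.   ]
 [ 0.436  0.9   -0.   ]
 [ 0.    -0.    -1.   ]]
[ 0.485 -0.463  0.081]
[ 0.391 -0.343  0.081]
[ 0.434 -0.276  0.081]
[ 0.48  -0.434  0.081]
```

All keys are needed in each row.

Request:
step_arm(targets=[{"tx":0,"ty":0,"tz":0,"ax":0,"ay":0,"az":-0.1,"grip":255},{"tx":0,"ty":0,"tz":0,"ax":0,"ay":0,"az":-0.1,"grip":255},{"tx":0,"ty":0,"tz":0,"ax":0,"ay":0,"az":-0.1,"grip":255},{"tx":-8,"ty":-38,"tz":0,"ax":0,"ay":0,"az":0,"grip":255},{"tx":-8,"ty":-38,"tz":0,"ax":0,"ay":0,"az":0,"grip":255},{"tx":-8,"ty":-38,"tz":0,"ax":0,"ay":0,"az":0,"grip":255},{"tx":-8,"ty":-38,"tz":0,"ax":0,"ay":0,"az":0,"grip":255},{"tx":-8,"ty":-38,"tz":0,"ax":0,"ay":0,"az":0,"grip":255},{"tx":-10,"ty":-38,"tz":0,"ax":0,"ay":0,"az":0,"grip":255},{"tx":-10,"ty":-38,"tz":0,"ax":0,"ay":0,"az":0,"grip":255},{"tx":0,"ty":0,"tz":0,"ax":0,"ay":0,"az":0,"grip":255}])

```text
t: 1.5
tool_pos: [0.2813, 0.265, 0.2329]
orientation: [0.242, 3.131, -0.001]
force: [-0.2, -0.4, 0.3]
opening: 0.0096
```

```bash
cat > st.py <<'E'
from plant import robot
import numpy as np
from scipy.spatial.transform import Rotation as Ro
np.set_printoptions(precision=4,suppress=True)
s=robot.read_state();print(s["t"],s["tool_pos"],s["q"],s["opening"],s["force"]);print(Ro.from_rotvec(s["orientation"]).as_matrix())
E
python3 st.py
```

```text
1.5 [0.2813 0.265  0.2329] [ 0.624  -0.4842  2.0313 -0.0013  1.5938 -0.7928] 0.00958007321836591 [-0.2129 -0.4333  0.2721]
[[-0.9882  0.1535  0.0014]
 [ 0.1535  0.9882 -0.0006]
 [-0.0014 -0.0004 -1.    ]]
```

Request:
step_arm(targets=[{"tx":-22,"ty":-37,"tz":0,"ax":0,"ay":0,"az":0,"grip":255},{"tx":-22,"ty":-37,"tz":0,"ax":0,"ay":0,"az":0,"grip":255},{"tx":-22,"ty":-37,"tz":0,"ax":0,"ay":0,"az":0,"grip":255},{"tx":-22,"ty":-37,"tz":0,"ax":0,"ay":0,"az":0,"grip":255},{"tx":-20,"ty":-37,"tz":0,"ax":0,"ay":0,"az":0,"grip":255},{"tx":-18,"ty":-37,"tz":0,"ax":0,"ay":0,"az":0,"grip":255},{"tx":-18,"ty":-37,"tz":0,"ax":0,"ay":0,"az":0,"grip":255},{"tx":-18,"ty":-37,"tz":0,"ax":0,"ay":0,"az":0,"grip":255},{"tx":-18,"ty":-37,"tz":0,"ax":0,"ay":0,"az":0,"grip":255},{"tx":-15,"ty":-37,"tz":0,"ax":0,"ay":0,"az":0,"grip":255},{"tx":-15,"ty":-37,"tz":0,"ax":0,"ay":0,"az":0,"grip":255},{"tx":-15,"ty":-37,"tz":0,"ax":0,"ay":0,"az":0,"grip":255},{"tx":-10,"ty":-37,"tz":0,"ax":0,"ay":0,"az":0,"grip":255},{"tx":0,"ty":0,"tz":0,"ax":0,"ay":0,"az":0,"grip":255}])

```text
t: 2.9
tool_pos: [0.4412, -0.2463, 0.2321]
orientation: [-0.242, -3.132, 0.001]
force: [-0.7, 1.4, 0.0]
opening: 0.0002
```

```bash
python3 st.py
python3 - <<'E'
from plant import robot
import cv2
for n,c in(("scene",(90,240,180,350)),("side",(100,320,190,340)),("wrist",(0,384,0,512))):
    f=robot.read_camera(n)["frame"][c[0]:c[1],c[2]:c[3]];k=min(760/f.shape[1],590/f.shape[0])
    cv2.imwrite(f"pics/{n}1.png",cv2.resize(f,None,fx=k,fy=k,interpolation=cv2.INTER_CUBIC));print(k)
E
```

```text
2.9 [ 0.4412 -0.2463  0.2321] [-0.6099 -0.1279  1.7476 -0.001   1.5218 -2.0266] 0.00022769722274825757 [-0.6855  1.3548  0.0432]
[[-0.9882  0.1535 -0.0005]
 [ 0.1535  0.9882 -0.0009]
 [ 0.0003 -0.0009 -1.    ]]
3.933333333333333
2.6818181818181817
1.484375
```

View pics/scene1.png

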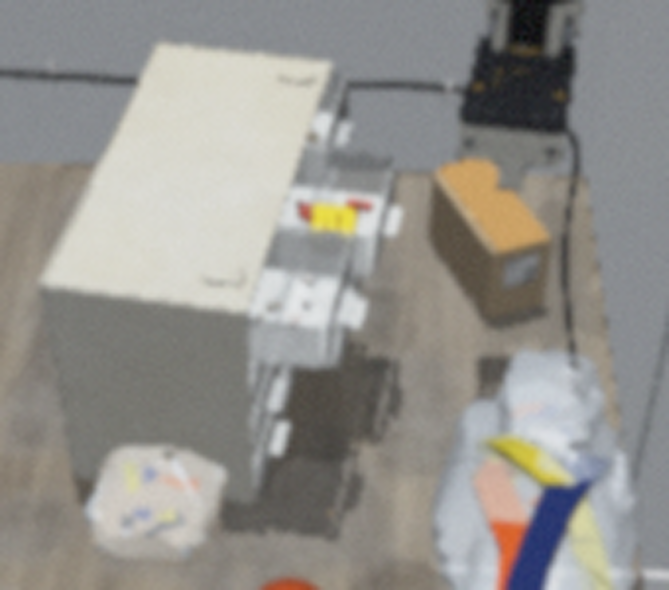

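View pics/wrist1.png

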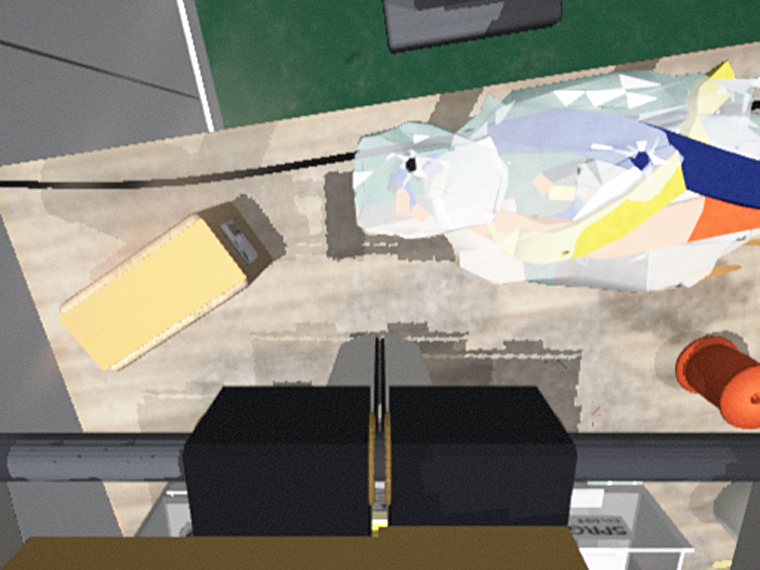

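Request:
step_arm(targets=[{"tx":0,"ty":0,"tz":19,"ax":0,"ay":0,"az":0,"grip":255},{"tx":0,"ty":0,"tz":19,"ax":0,"ay":0,"az":0,"grip":255},{"tx":-20,"ty":0,"tz":0,"ax":0,"ay":0,"az":0,"grip":255},{"tx":-20,"ty":0,"tz":0,"ax":0,"ay":0,"az":0,"grip":255},{"tx":-20,"ty":0,"tz":0,"ax":0,"ay":0,"az":0,"grip":255},{"tx":-10,"ty":0,"tz":0,"ax":0,"ay":0,"az":0,"grip":255},{"tx":-5,"ty":0,"tz":0,"ax":0,"ay":0,"az":0,"grip":255},{"tx":0,"ty":0,"tz":0,"ax":0,"ay":0,"az":0,"grip":255}])

```text
t: 3.85
tool_pos: [0.5152, -0.2533, 0.1947]
orientation: [-0.235, -3.133, -0.0]
force: [-0.6, -0.4, -0.3]
opening: 0.0002
```

```bash
cat > pic.py <<'E'
from plant import robot
import cv2,sys
k0=sys.argv[1]
W={"cab":("scene",(90,240,180,350)),"cabs":("side",(100,240,190,340)),"box":("scene",(230,384,210,380)),"boxs":("side",(200,340,200,400)),"w":("wrist",(0,384,0,512))}
for a in sys.argv[2:]:
    n,c=W[a];f=robot.read_camera(n)["frame"][c[0]:c[1],c[2]:c[3]];k=min(760/f.shape[1],590/f.shape[0])
    cv2.imwrite(f"pics/{a}_{k0}.png",cv2.resize(f,None,fx=k,fy=k,interpolation=cv2.INTER_CUBIC));print(a,k)
E
python3 st.py; python3 pic.py 2 cab cabs
```

```text
3.85 [ 0.5152 -0.2533  0.1947] [-0.5463  0.0812  1.6104  0.      1.4502 -1.9674] 0.00020345775060094353 [-0.5994 -0.4085 -0.3141]
[[-0.9888  0.1491 -0.0002]
 [ 0.1491  0.9888  0.0001]
 [ 0.0002  0.0001 -1.    ]]
cab 3.933333333333333
cabs 4.214285714285714
```

View pics/cab_2.png

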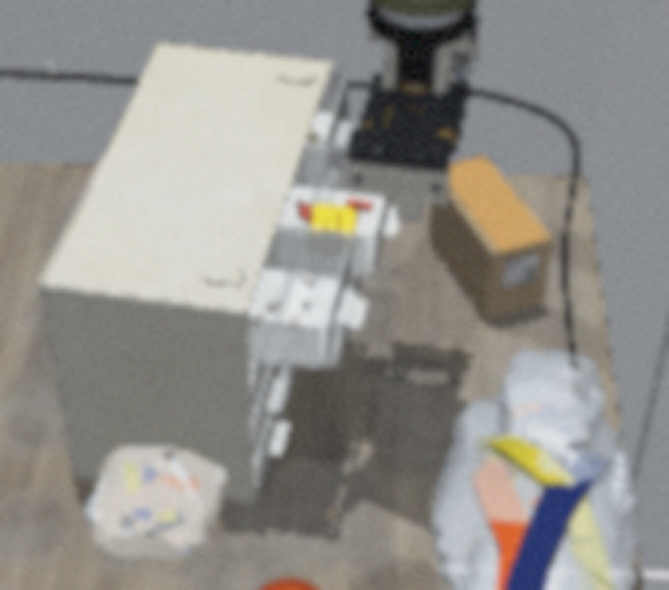

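View pics/cabs_2.png

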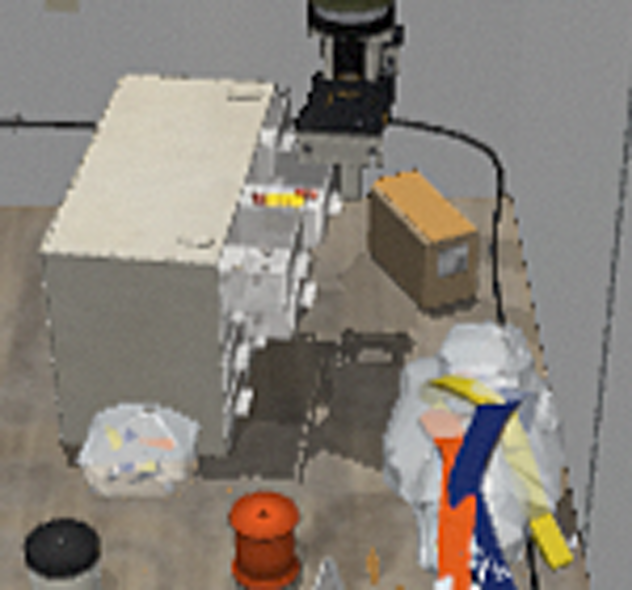

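Run:
```python
from plant import robot
from h import *
sc=robot.read_camera("scene");sd=robot.read_camera("side")
t=np.array([.5152,-.2533,.181])
u,v=proj(sc,t);print("scene crop",(u-180)*3.933,(v-90)*3.933)
u,v=proj(sd,t);print("side crop",(u-190)*4.214,(v-100)*4.214)
# predicted front of drawer24, opening d=.068
ex=np.array([.989,-.148,0]);ey=np.array([.148,.989,0]);o=np.array([.6026,-.2724,0])
for d in(.06,.07):
  for y in(-.051,.051):
    for z in (.154,.2):
      p=o+ex*(-.002-d)+ey*y+[0,0,z];a=proj(sc,p);b=proj(sd,p);print(d,y,z,((a[0]-180)*3.933,(a[1]-90)*3.933),((b[0]-190)*4.214,(b[1]-100)*4.214))
```

```text
scene crop 407.6071989010028 215.141029711349
side crop 347.310160826607 197.85623240474317
0.06 -0.051 0.154 (np.float64(383.095347640456), np.float64(193.82273097006197)) (np.float64(324.72709963187515), np.float64(189.2113190248092))
0.06 -0.051 0.2 (np.float64(384.94246946588936), np.float64(147.5373809589346)) (np.float64(324.68507346608396), np.float64(145.87713247475037))
0.06 0.051 0.154 (np.float64(362.462373238568), np.float64(275.04286004135577)) (np.float64(310.85140115998723), np.float64(248.592493426952))
0.06 0.051 0.2 (np.float64(363.80763139887694), np.float64(228.3174790456925)) (np.float64(310.57425260209635), np.float64(204.12835788710413))
0.07 -0.051 0.154 (np.float64(395.2442126996712), np.float64(195.25016446346814)) (np.float64(335.43224065005506), np.float64(189.84641713883565))
0.07 -0.051 0.2 (np.float64(397.4352619508741), np.float64(148.9575824132617)) (np.float64(335.5617004883067), np.float64(146.4909345935627))
0.07 0.051 0.154 (np.float64(375.3205986994006), np.float64(276.64200358207376)) (np.float64(322.06337931743246), np.float64(249.3027735964048))
0.07 0.051 0.2 (np.float64(377.0517647214802), np.float64(229.91359743781842)) (np.float64(321.9744819228509), np.float64(204.81669861283558))
```

Request:
step_arm(targets=[{"tx":-4,"ty":0,"tz":0,"ax":0,"ay":0,"az":0,"grip":255},{"tx":-4,"ty":0,"tz":0,"ax":0,"ay":0,"az":0,"grip":255},{"tx":-4,"ty":0,"tz":0,"ax":0,"ay":0,"az":0,"grip":255},{"tx":-4,"ty":0,"tz":0,"ax":0,"ay":0,"az":0,"grip":255},{"tx":-4,"ty":0,"tz":0,"ax":0,"ay":0,"az":0,"grip":255},{"tx":-5,"ty":0,"tz":0,"ax":0,"ay":0,"az":0,"grip":255},{"tx":-5,"ty":0,"tz":0,"ax":0,"ay":0,"az":0,"grip":255},{"tx":-5,"ty":0,"tz":0,"ax":0,"ay":0,"az":0,"grip":255},{"tx":-5,"ty":0,"tz":0,"ax":0,"ay":0,"az":0,"grip":255},{"tx":0,"ty":0,"tz":0,"ax":0,"ay":0,"az":0,"grip":255}])

```text
t: 5.05
tool_pos: [0.5551, -0.26, 0.1945]
orientation: [0.236, 3.133, 0.0]
force: [-0.3, -0.2, -0.5]
opening: 0.0003
```

```bash
python3 pic.py 3 cab cabs
```

```text
cab 3.933333333333333
cabs 4.214285714285714
```

View pics/cab_3.png

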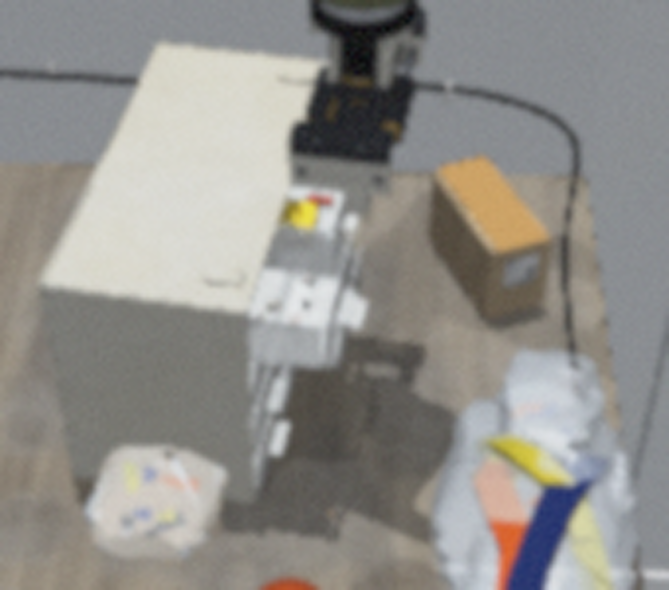

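View pics/cabs_3.png

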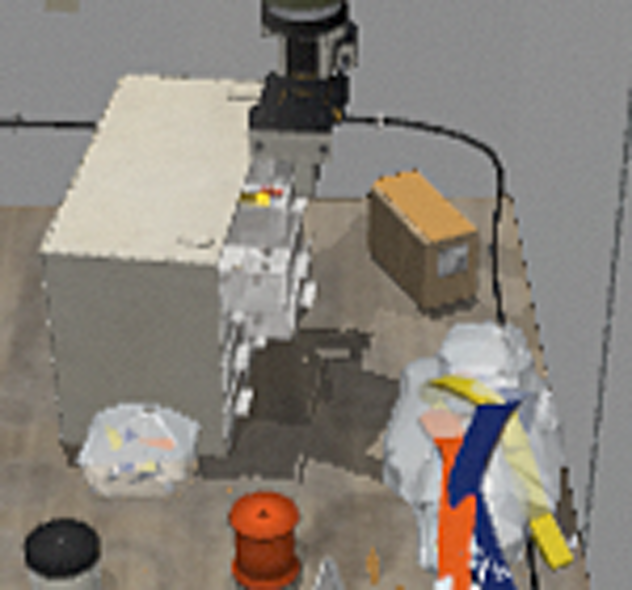

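Request:
step_arm(targets=[{"tx":-5,"ty":0,"tz":0,"ax":0,"ay":0,"az":0,"grip":255},{"tx":-5,"ty":0,"tz":0,"ax":0,"ay":0,"az":0,"grip":255},{"tx":-5,"ty":0,"tz":0,"ax":0,"ay":0,"az":0,"grip":255},{"tx":-5,"ty":0,"tz":0,"ax":0,"ay":0,"az":0,"grip":255},{"tx":-5,"ty":0,"tz":0,"ax":0,"ay":0,"az":0,"grip":255},{"tx":-5,"ty":0,"tz":0,"ax":0,"ay":0,"az":0,"grip":255},{"tx":-3,"ty":0,"tz":0,"ax":0,"ay":0,"az":0,"grip":255},{"tx":0,"ty":0,"tz":0,"ax":0,"ay":0,"az":0,"grip":255}])

```text
t: 5.95
tool_pos: [0.5876, -0.265, 0.1946]
orientation: [0.236, 3.133, 0.0]
force: [0.4, -0.4, -0.7]
opening: 0.0008
```

Request:
step_arm(targets=[{"tx":-2,"ty":0,"tz":0,"ax":0,"ay":0,"az":0,"grip":255},{"tx":0,"ty":0,"tz":0,"ax":0,"ay":0,"az":0,"grip":255}])

```text
t: 6.15
tool_pos: [0.5892, -0.2653, 0.1946]
orientation: [0.237, 3.133, 0.0]
force: [0.4, 0.1, 0.3]
opening: 0.0003
```

Request:
step_arm(targets=[{"tx":-2,"ty":0,"tz":0,"ax":0,"ay":0,"az":0,"grip":255},{"tx":0,"ty":0,"tz":0,"ax":0,"ay":0,"az":0,"grip":255}])

```text
t: 6.35
tool_pos: [0.5912, -0.2656, 0.1947]
orientation: [0.237, 3.133, -0.0]
force: [0.2, 0.5, -0.4]
opening: 0.0002
```

Request:
step_arm(targets=[{"tx":-2,"ty":0,"tz":0,"ax":0,"ay":0,"az":0,"grip":255},{"tx":0,"ty":0,"tz":0,"ax":0,"ay":0,"az":0,"grip":255}])

```text
t: 6.55
tool_pos: [0.5933, -0.2659, 0.1947]
orientation: [0.237, 3.132, -0.0]
force: [-0.1, -0.9, 0.3]
opening: 0.0006
```

```bash
python3 pic.py 4 cab cabs
```

```text
cab 3.933333333333333
cabs 4.214285714285714
```

View pics/cab_4.png

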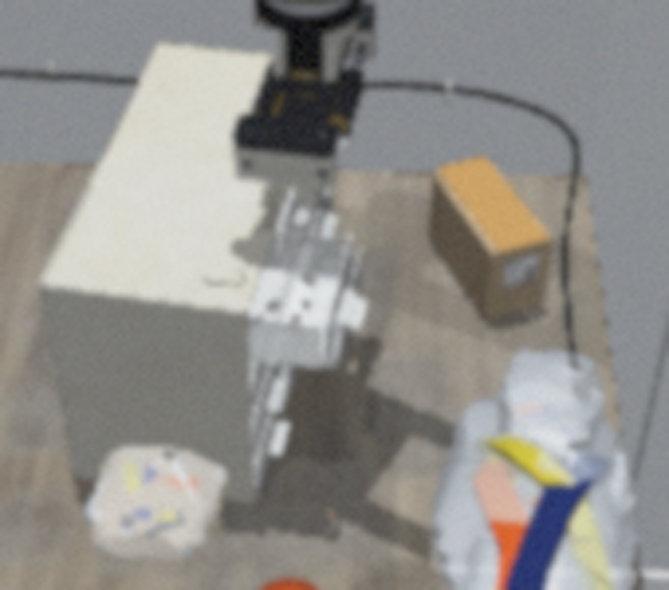

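View pics/cabs_4.png

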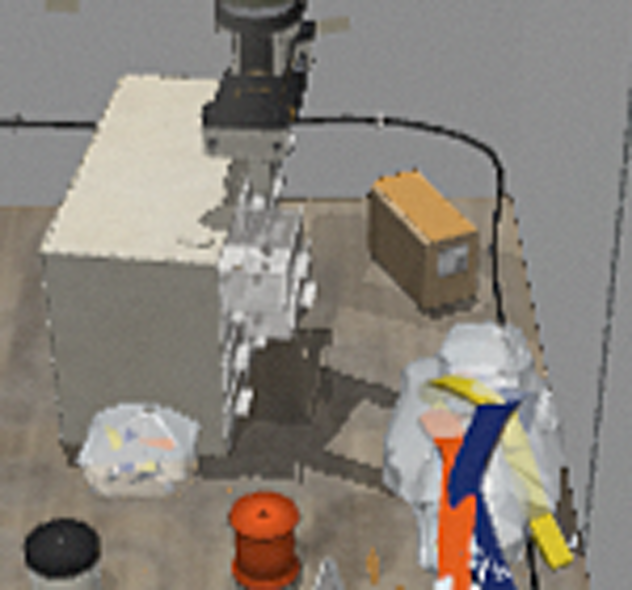

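Request:
step_arm(targets=[{"tx":-1.5,"ty":0,"tz":0,"ax":0,"ay":0,"az":0,"grip":255},{"tx":0,"ty":0,"tz":0,"ax":0,"ay":0,"az":0,"grip":255}])

```text
t: 6.85
tool_pos: [0.594, -0.2661, 0.1946]
orientation: [-0.237, -3.131, -0.0]
force: [-5.6, 1.8, 2.5]
opening: 0.0006
```

Request:
step_arm(targets=[{"tx":-1,"ty":0,"tz":0,"ax":0,"ay":0,"az":0,"grip":255},{"tx":0,"ty":0,"tz":0,"ax":0,"ay":0,"az":0,"grip":255}])

```text
t: 7.05
tool_pos: [0.5941, -0.2661, 0.1946]
orientation: [-0.237, -3.129, -0.001]
force: [-10.1, 3.3, 5.2]
opening: 0.0002
```

Request:
step_arm(targets=[{"tx":-1,"ty":0,"tz":0,"ax":0,"ay":0,"az":0,"grip":255},{"tx":0,"ty":0,"tz":0,"ax":0,"ay":0,"az":0,"grip":255}])

```text
t: 7.25
tool_pos: [0.5942, -0.2661, 0.1947]
orientation: [-0.237, -3.127, -0.001]
force: [-15.8, 4.1, 8.6]
opening: 0.0004
```

Request:
step_arm(targets=[{"tx":10,"ty":0,"tz":0,"ax":0,"ay":0,"az":0,"grip":255},{"tx":28,"ty":0,"tz":0,"ax":0,"ay":0,"az":0,"grip":255},{"tx":30,"ty":0,"tz":0,"ax":0,"ay":0,"az":0,"grip":255},{"tx":25,"ty":0,"tz":0,"ax":0,"ay":0,"az":0,"grip":255},{"tx":0,"ty":35,"tz":0,"ax":0,"ay":0,"az":0,"grip":255},{"tx":0,"ty":35,"tz":0,"ax":0,"ay":0,"az":0,"grip":255},{"tx":0,"ty":35,"tz":0,"ax":0,"ay":0,"az":0,"grip":255},{"tx":0,"ty":0,"tz":0,"ax":0,"ay":0,"az":0,"grip":255}])

```text
t: 8.05
tool_pos: [0.5211, -0.1452, 0.1949]
orientation: [0.231, 3.132, 0.002]
force: [0.3, -0.5, 0.5]
opening: 0.0003
```

```bash
python3 st.py; python3 pic.py 5 cab cabs
```

```text
8.05 [ 0.5211 -0.1452  0.1949] [-0.3676 -0.0095  1.7029  0.0016  1.4475 -1.791 ] 0.0003458008348957946 [ 0.3103 -0.4896  0.4823]
[[-0.9891  0.147   0.0012]
 [ 0.147   0.9891  0.0012]
 [-0.001   0.0014 -1.    ]]
cab 3.933333333333333
cabs 4.214285714285714
```

View pics/cab_5.png

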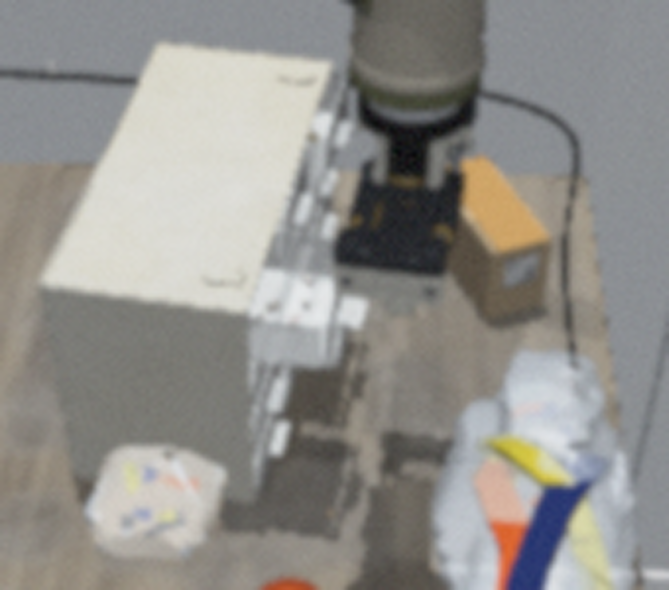

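View pics/cabs_5.png

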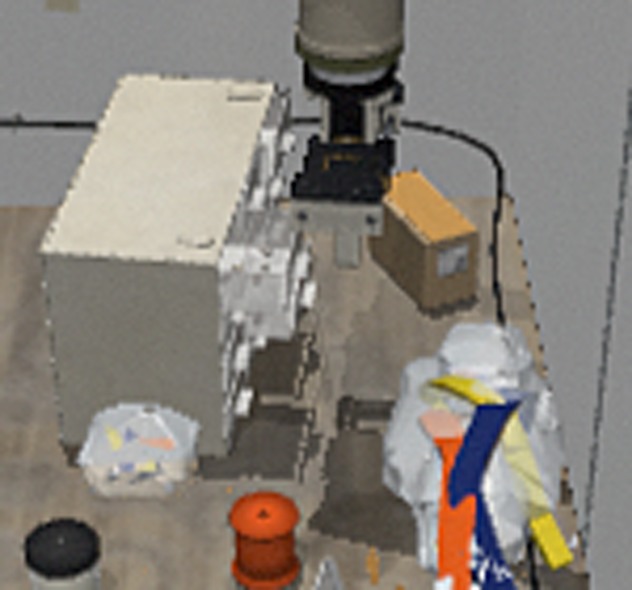

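Request:
step_arm(targets=[{"tx":-10,"ty":-6,"tz":0,"ax":0,"ay":0,"az":0,"grip":255},{"tx":-6,"ty":0,"tz":0,"ax":0,"ay":0,"az":0,"grip":255},{"tx":-5,"ty":0,"tz":0,"ax":0,"ay":0,"az":0,"grip":255},{"tx":-5,"ty":0,"tz":0,"ax":0,"ay":0,"az":0,"grip":255},{"tx":-5,"ty":0,"tz":0,"ax":0,"ay":0,"az":0,"grip":255},{"tx":-5,"ty":0,"tz":0,"ax":0,"ay":0,"az":0,"grip":255},{"tx":-5,"ty":0,"tz":0,"ax":0,"ay":0,"az":0,"grip":255},{"tx":-5,"ty":0,"tz":0,"ax":0,"ay":0,"az":0,"grip":255},{"tx":-5,"ty":0,"tz":0,"ax":0,"ay":0,"az":0,"grip":255},{"tx":-5,"ty":0,"tz":0,"ax":0,"ay":0,"az":0,"grip":255},{"tx":-6,"ty":0,"tz":0,"ax":0,"ay":0,"az":0,"grip":255},{"tx":-6,"ty":0,"tz":0,"ax":0,"ay":0,"az":0,"grip":255},{"tx":-6,"ty":0,"tz":0,"ax":0,"ay":0,"az":0,"grip":255},{"tx":-6,"ty":0,"tz":0,"ax":0,"ay":0,"az":0,"grip":255},{"tx":-3,"ty":0,"tz":0,"ax":0,"ay":0,"az":0,"grip":255},{"tx":0,"ty":0,"tz":0,"ax":0,"ay":0,"az":0,"grip":255}])

```text
t: 9.75
tool_pos: [0.6019, -0.1671, 0.1946]
orientation: [0.237, 3.133, 0.0]
force: [-0.7, -0.2, 0.4]
opening: 0.0008
```

Request:
step_arm(targets=[{"tx":-2,"ty":0,"tz":0,"ax":0,"ay":0,"az":0,"grip":255},{"tx":-2,"ty":0,"tz":0,"ax":0,"ay":0,"az":0,"grip":255},{"tx":0,"ty":0,"tz":0,"ax":0,"ay":0,"az":0,"grip":255}])

```text
t: 10.05
tool_pos: [0.6056, -0.1676, 0.1947]
orientation: [0.237, 3.133, 0.0]
force: [0.1, 0.1, 0.4]
opening: 0.0004
```

Request:
step_arm(targets=[{"tx":-2,"ty":0,"tz":0,"ax":0,"ay":0,"az":0,"grip":255},{"tx":-2,"ty":0,"tz":0,"ax":0,"ay":0,"az":0,"grip":255},{"tx":0,"ty":0,"tz":0,"ax":0,"ay":0,"az":0,"grip":255}])

```text
t: 10.35
tool_pos: [0.6095, -0.1683, 0.1946]
orientation: [-0.237, -3.132, -0.0]
force: [-0.2, -1.0, -0.3]
opening: -0.0
```

Request:
step_arm(targets=[{"tx":-2,"ty":0,"tz":0,"ax":0,"ay":0,"az":0,"grip":255},{"tx":0,"ty":0,"tz":0,"ax":0,"ay":0,"az":0,"grip":255}])

```text
t: 10.55
tool_pos: [0.6097, -0.1683, 0.1946]
orientation: [-0.237, -3.128, -0.001]
force: [-11.3, 3.2, 6.0]
opening: 0.0007
```

Request:
step_arm(targets=[{"tx":20,"ty":0,"tz":0,"ax":0,"ay":0,"az":0,"grip":255},{"tx":25,"ty":0,"tz":0,"ax":0,"ay":0,"az":0,"grip":255},{"tx":20,"ty":0,"tz":-15,"ax":0,"ay":0,"az":0,"grip":255},{"tx":0,"ty":20,"tz":-15,"ax":0,"ay":0,"az":0.05,"grip":255},{"tx":0,"ty":0,"tz":0,"ax":0,"ay":0,"az":0.05,"grip":255},{"tx":2,"ty":38,"tz":0,"ax":0,"ay":0,"az":0,"grip":255},{"tx":4,"ty":38,"tz":0,"ax":0,"ay":0,"az":0,"grip":255},{"tx":4,"ty":38,"tz":0,"ax":0,"ay":0,"az":0,"grip":255},{"tx":4,"ty":38,"tz":0,"ax":0,"ay":0,"az":0,"grip":255},{"tx":4,"ty":38,"tz":0,"ax":0,"ay":0,"az":0,"grip":255},{"tx":4,"ty":38,"tz":0,"ax":0,"ay":0,"az":0,"grip":255},{"tx":4,"ty":38,"tz":0,"ax":0,"ay":0,"az":0,"grip":255},{"tx":0,"ty":0,"tz":0,"ax":0,"ay":0,"az":0,"grip":255}])

```text
t: 11.85
tool_pos: [0.5911, 0.1296, 0.2247]
orientation: [0.386, 3.117, 0.003]
force: [-0.1, -0.6, -0.2]
opening: 0.0008
```

```bash
python3 st.py; python3 pic.py 6 cab cabs box boxs
```

```text
11.85 [0.5911 0.1296 0.2247] [ 0.1302  0.1468  1.4848  0.0017  1.5093 -1.1942] 0.0007876487636704861 [-0.0801 -0.5933 -0.1631]
[[-0.9698  0.244   0.0005]
 [ 0.244   0.9698  0.0018]
 [-0.      0.0018 -1.    ]]
cab 3.933333333333333
cabs 4.214285714285714
box 3.831168831168831
boxs 3.8
```

View pics/cab_6.png

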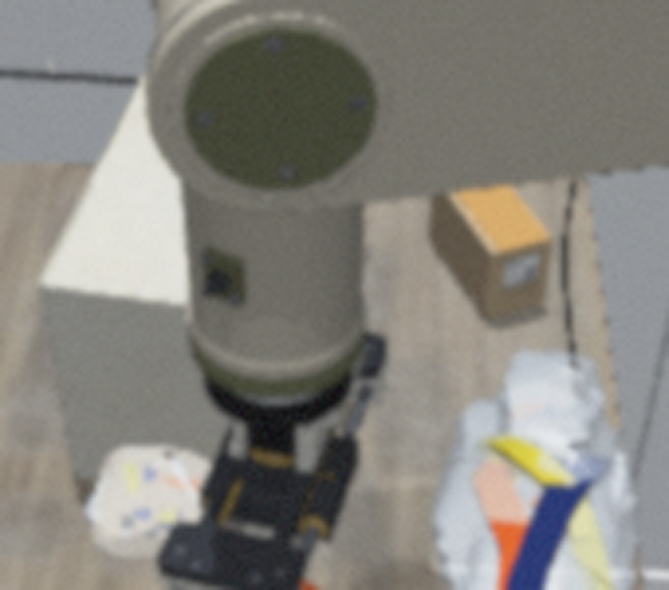

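View pics/cabs_6.png

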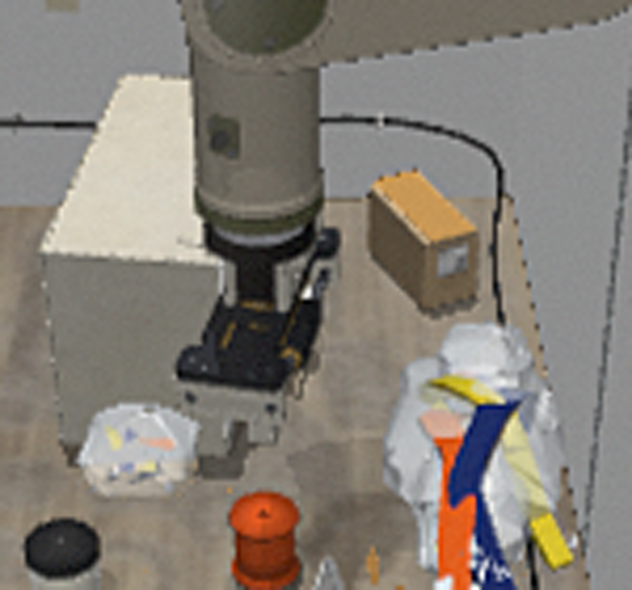

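View pics/box_6.png

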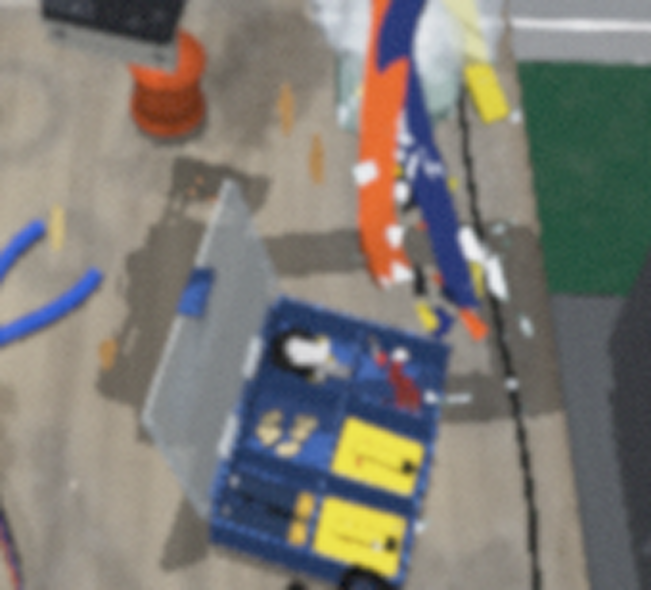

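View pics/boxs_6.png

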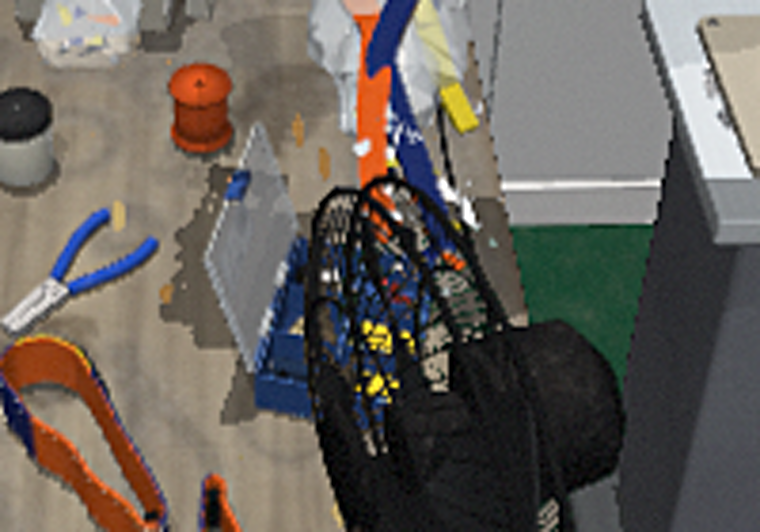

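Request:
step_arm(targets=[{"tx":3,"ty":38,"tz":0,"ax":0,"ay":0,"az":0,"grip":255},{"tx":4,"ty":38,"tz":0,"ax":0,"ay":0,"az":0,"grip":255},{"tx":4,"ty":38,"tz":0,"ax":0,"ay":0,"az":0,"grip":255},{"tx":0,"ty":0,"tz":20,"ax":0,"ay":0,"az":0,"grip":255},{"tx":0,"ty":0,"tz":20,"ax":0,"ay":0,"az":0,"grip":255},{"tx":0,"ty":0,"tz":0,"ax":0,"ay":0,"az":0,"grip":255}])

```text
t: 12.65
tool_pos: [0.607, 0.2366, 0.1809]
orientation: [-0.394, -3.111, 0.004]
force: [-0.2, -0.9, -0.1]
opening: 0.0006
```

```bash
python3 st.py; python3 pic.py 7 box boxs
```

```text
12.65 [0.607  0.2366 0.1809] [ 0.2931  0.3005  1.3882 -0.0002  1.4588 -1.0257] 0.0005712300433603299 [-0.1802 -0.8656 -0.1155]
[[-0.9684  0.2494 -0.0056]
 [ 0.2494  0.9684 -0.0019]
 [ 0.0049 -0.0033 -1.    ]]
box 3.831168831168831
boxs 3.8
```

View pics/box_7.png

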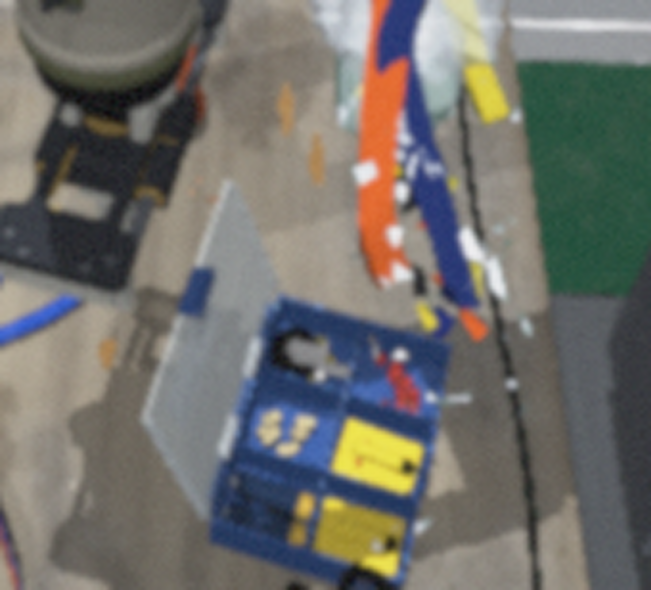

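View pics/boxs_7.png

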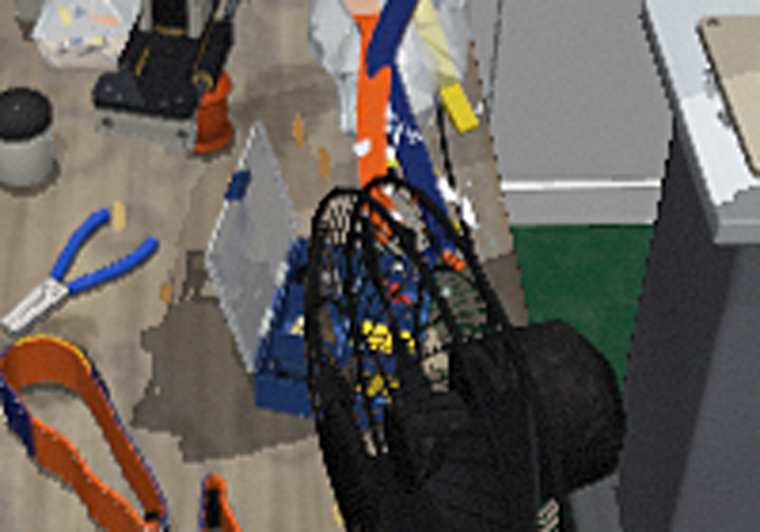

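Request:
step_arm(targets=[{"tx":0,"ty":0,"tz":19,"ax":0,"ay":0,"az":0,"grip":255},{"tx":0,"ty":0,"tz":18,"ax":0,"ay":0,"az":0,"grip":255},{"tx":15,"ty":0,"tz":0,"ax":0,"ay":0,"az":0,"grip":255},{"tx":10,"ty":0,"tz":0,"ax":0,"ay":0,"az":0,"grip":255},{"tx":5,"ty":0,"tz":0,"ax":0,"ay":0,"az":0,"grip":255},{"tx":5,"ty":0,"tz":0,"ax":0,"ay":0,"az":0,"grip":255},{"tx":5,"ty":0,"tz":0,"ax":0,"ay":0,"az":0,"grip":255},{"tx":5,"ty":0,"tz":0,"ax":0,"ay":0,"az":0,"grip":255},{"tx":5,"ty":0,"tz":0,"ax":0,"ay":0,"az":0,"grip":255},{"tx":5,"ty":0,"tz":0,"ax":0,"ay":0,"az":0,"grip":255},{"tx":0,"ty":0,"tz":0,"ax":0,"ay":0,"az":0,"grip":255}])

```text
t: 13.85
tool_pos: [0.5546, 0.2522, 0.1475]
orientation: [-0.392, -3.116, 0.0]
force: [-0.7, 0.2, -0.8]
opening: 0.0006
```

```bash
python3 st.py; python3 pic.py 8 box boxs
```

```text
13.85 [0.5546 0.2522 0.1475] [ 0.3425  0.2088  1.5581  0.0002  1.3753 -0.9779] 0.0005944865814646155 [-0.6766  0.2293 -0.7632]
[[-0.9688  0.2478 -0.0007]
 [ 0.2478  0.9688 -0.0001]
 [ 0.0006 -0.0002 -1.    ]]
box 3.831168831168831
boxs 3.8
```

View pics/box_8.png

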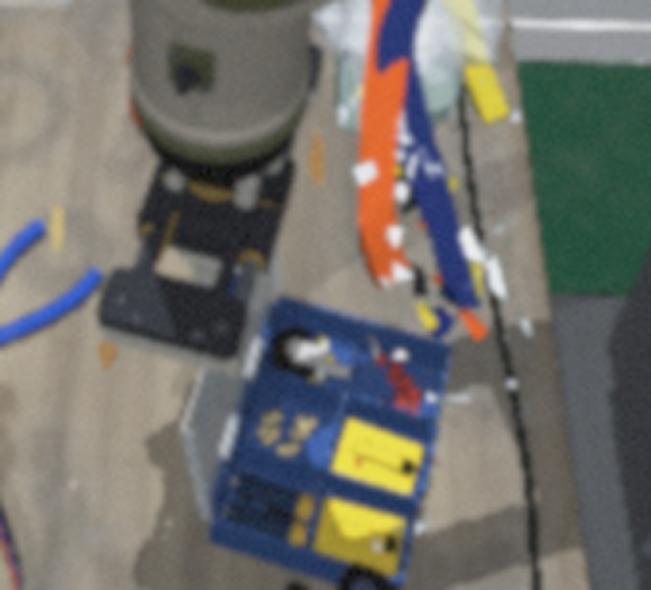

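View pics/boxs_8.png

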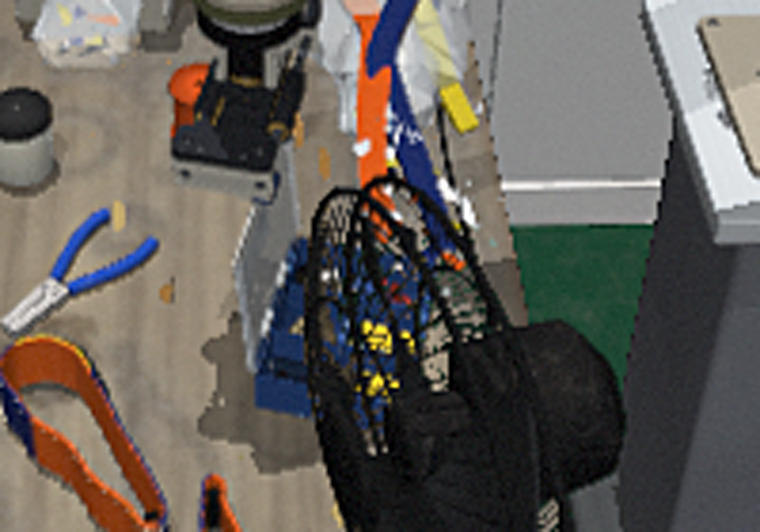

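Request:
step_arm(targets=[{"tx":6,"ty":0,"tz":1,"ax":0,"ay":0,"az":0,"grip":255},{"tx":6,"ty":0,"tz":1,"ax":0,"ay":0,"az":0,"grip":255},{"tx":6,"ty":0,"tz":1,"ax":0,"ay":0,"az":0,"grip":255},{"tx":8,"ty":0,"tz":0.5,"ax":0,"ay":0,"az":0,"grip":255},{"tx":8,"ty":0,"tz":1,"ax":0,"ay":0,"az":0,"grip":255},{"tx":8,"ty":0,"tz":1.5,"ax":0,"ay":0,"az":0,"grip":255},{"tx":8,"ty":0,"tz":2.5,"ax":0,"ay":0,"az":0,"grip":255},{"tx":8,"ty":0,"tz":3,"ax":0,"ay":0,"az":0,"grip":255},{"tx":8,"ty":0,"tz":3.5,"ax":0,"ay":0,"az":0,"grip":255},{"tx":0,"ty":0,"tz":0,"ax":0,"ay":0,"az":0,"grip":255}])

```text
t: 14.95
tool_pos: [0.4898, 0.2685, 0.1318]
orientation: [-0.392, -3.115, 0.001]
force: [0.1, 0.3, 0.5]
opening: 0.0006
```

```bash
python3 st.py; python3 pic.py 9 box boxs
```

```text
14.95 [0.4898 0.2685 0.1318] [ 0.4094  0.0912  1.7177  0.0004  1.3344 -0.9114] 0.0006203162614467543 [0.0843 0.2792 0.5051]
[[-0.9689  0.2475 -0.0018]
 [ 0.2475  0.9689 -0.0003]
 [ 0.0017 -0.0008 -1.    ]]
box 3.831168831168831
boxs 3.8
```

View pics/box_9.png

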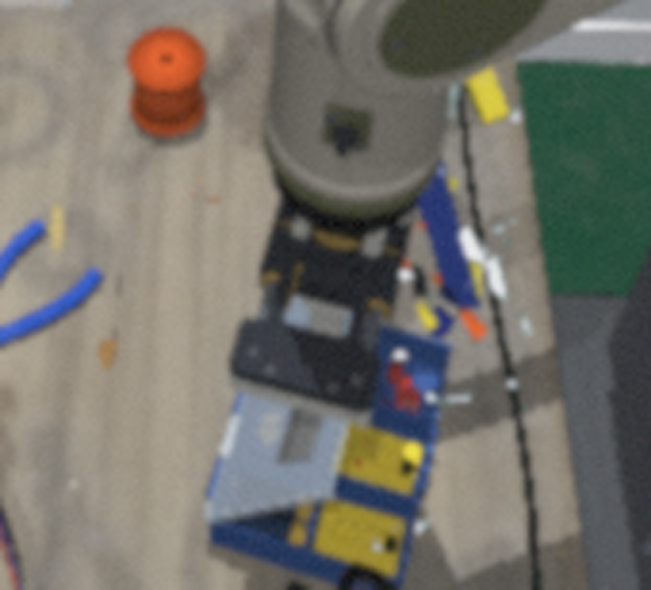

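View pics/boxs_9.png

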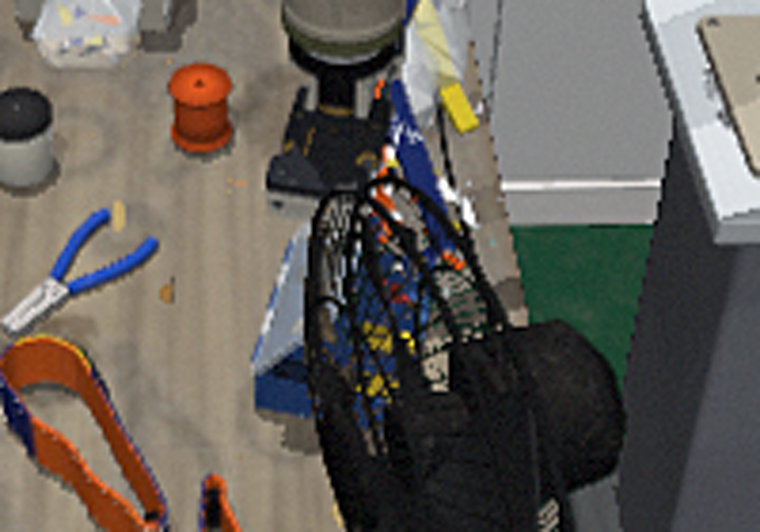

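Request:
step_arm(targets=[{"tx":6.5,"ty":0,"tz":4,"ax":0,"ay":0,"az":0,"grip":255},{"tx":6,"ty":0,"tz":5,"ax":0,"ay":0,"az":0,"grip":255},{"tx":5,"ty":0,"tz":5,"ax":0,"ay":0,"az":0,"grip":255},{"tx":5,"ty":0,"tz":6,"ax":0,"ay":0,"az":0,"grip":255},{"tx":5,"ty":0,"tz":6,"ax":0,"ay":0,"az":0,"grip":255},{"tx":4,"ty":0,"tz":7,"ax":0,"ay":0,"az":0,"grip":255},{"tx":4,"ty":0,"tz":7,"ax":0,"ay":0,"az":0,"grip":255},{"tx":3,"ty":0,"tz":7,"ax":0,"ay":0,"az":0,"grip":255},{"tx":2,"ty":0,"tz":6,"ax":0,"ay":0,"az":0,"grip":255},{"tx":2,"ty":0,"tz":6,"ax":0,"ay":0,"az":0,"grip":255},{"tx":1,"ty":0,"tz":5,"ax":0,"ay":0,"az":0,"grip":255},{"tx":0,"ty":0,"tz":0,"ax":0,"ay":0,"az":0,"grip":255}])

```text
t: 16.25
tool_pos: [0.4485, 0.2788, 0.0676]
orientation: [-0.393, -3.115, 0.001]
force: [-0.8, 0.3, -0.0]
opening: 0.0006
```

```bash
python3 st.py; python3 pic.py 10 box boxs
```

```text
16.25 [0.4485 0.2788 0.0676] [ 0.459   0.0845  1.8508  0.0001  1.2081 -0.8611] 0.0005512647362342375 [-0.839   0.2798 -0.0387]
[[-0.9687  0.2481 -0.0017]
 [ 0.2481  0.9687 -0.0007]
 [ 0.0014 -0.0011 -1.    ]]
box 3.831168831168831
boxs 3.8
```

View pics/box_10.png

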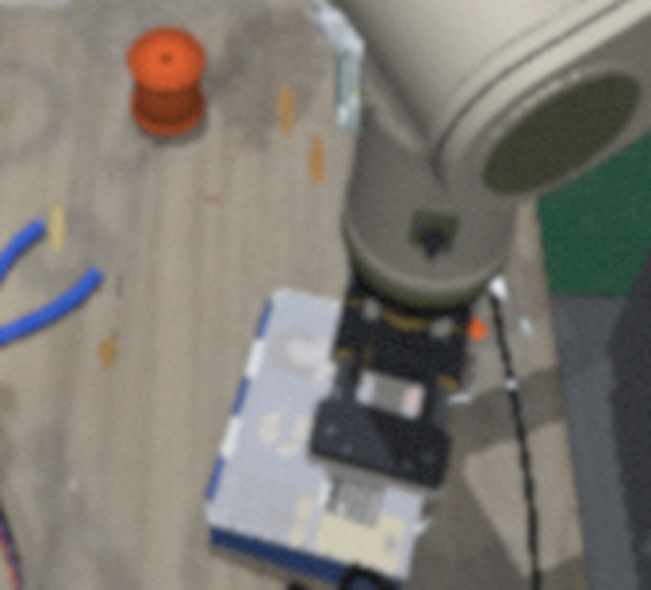

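Request:
step_arm(targets=[{"tx":0,"ty":0,"tz":4,"ax":0,"ay":0,"az":0,"grip":255},{"tx":0,"ty":0,"tz":4,"ax":0,"ay":0,"az":0,"grip":255},{"tx":0,"ty":0,"tz":2,"ax":0,"ay":0,"az":0,"grip":255},{"tx":0,"ty":0,"tz":0,"ax":0,"ay":0,"az":0,"grip":255}])

```text
t: 16.75
tool_pos: [0.449, 0.279, 0.0582]
orientation: [-0.393, -3.116, 0.001]
force: [0.6, -0.5, -0.7]
opening: 0.0005
```

Request:
step_arm(targets=[{"tx":0,"ty":0,"tz":1.5,"ax":0,"ay":0,"az":0,"grip":255},{"tx":0,"ty":0,"tz":0,"ax":0,"ay":0,"az":0,"grip":255}])

```text
t: 16.95
tool_pos: [0.4492, 0.279, 0.057]
orientation: [-0.393, -3.117, 0.0]
force: [-0.5, -0.1, -0.5]
opening: 0.0005
```

Request:
step_arm(targets=[{"tx":0,"ty":0,"tz":1.5,"ax":0,"ay":0,"az":0,"grip":255},{"tx":0,"ty":0,"tz":0,"ax":0,"ay":0,"az":0,"grip":255}])

```text
t: 17.15
tool_pos: [0.4493, 0.2792, 0.0557]
orientation: [0.393, 3.117, 0.0]
force: [0.4, 0.4, 0.1]
opening: 0.0007
```

Request:
step_arm(targets=[{"tx":0,"ty":0,"tz":1,"ax":0,"ay":0,"az":0,"grip":255},{"tx":0,"ty":0,"tz":0,"ax":0,"ay":0,"az":0,"grip":255}])

```text
t: 17.35
tool_pos: [0.4494, 0.2792, 0.0555]
orientation: [0.393, 3.117, 0.0]
force: [-3.3, -2.2, 8.3]
opening: 0.0006
```

Request:
step_arm(targets=[{"tx":0,"ty":0,"tz":1,"ax":0,"ay":0,"az":0,"grip":255},{"tx":0,"ty":0,"tz":0,"ax":0,"ay":0,"az":0,"grip":255},{"tx":0,"ty":0,"tz":-8,"ax":0,"ay":0,"az":0,"grip":255},{"tx":22,"ty":10,"tz":0,"ax":0,"ay":0,"az":0,"grip":255},{"tx":0,"ty":0,"tz":3,"ax":0,"ay":0,"az":0,"grip":255},{"tx":0,"ty":0,"tz":1.5,"ax":0,"ay":0,"az":0,"grip":255},{"tx":0,"ty":0,"tz":0,"ax":0,"ay":0,"az":0,"grip":255}])

```text
t: 18.05
tool_pos: [0.4304, 0.2938, 0.0566]
orientation: [-0.393, -3.117, 0.001]
force: [-0.4, -0.4, 0.5]
opening: 0.0006
```

Request:
step_arm(targets=[{"tx":0,"ty":0,"tz":1.5,"ax":0,"ay":0,"az":0,"grip":255},{"tx":0,"ty":0,"tz":0,"ax":0,"ay":0,"az":0,"grip":255}])

```text
t: 18.25
tool_pos: [0.4309, 0.294, 0.0557]
orientation: [0.394, 3.117, -0.0]
force: [0.9, -1.0, 1.0]
opening: 0.0008
```

Request:
step_arm(targets=[{"tx":0,"ty":0,"tz":1.5,"ax":0,"ay":0,"az":0,"grip":255},{"tx":0,"ty":0,"tz":0,"ax":0,"ay":0,"az":0,"grip":255}])

```text
t: 18.45
tool_pos: [0.4309, 0.2941, 0.0553]
orientation: [0.393, 3.116, -0.0]
force: [-4.4, -3.2, 11.2]
opening: 0.0003
```

Request:
step_arm(targets=[{"tx":0,"ty":0,"tz":-5,"ax":0,"ay":0,"az":0,"grip":255},{"tx":0,"ty":0,"tz":-25,"ax":0,"ay":0,"az":0,"grip":255},{"tx":0,"ty":0,"tz":-35,"ax":0,"ay":0,"az":0,"grip":255},{"tx":0,"ty":0,"tz":-35,"ax":0,"ay":0,"az":0,"grip":255},{"tx":0,"ty":0,"tz":-35,"ax":0,"ay":0,"az":0,"grip":255},{"tx":0,"ty":0,"tz":-35,"ax":0,"ay":0,"az":0,"grip":255},{"tx":0,"ty":0,"tz":-30,"ax":0,"ay":0,"az":0,"grip":255},{"tx":10,"ty":-35,"tz":0,"ax":0,"ay":0,"az":0,"grip":255},{"tx":10,"ty":-35,"tz":0,"ax":0,"ay":0,"az":0,"grip":255},{"tx":10,"ty":-35,"tz":0,"ax":0,"ay":0,"az":0,"grip":255},{"tx":0,"ty":-35,"tz":0,"ax":0,"ay":0,"az":0,"grip":255},{"tx":0,"ty":-35,"tz":0,"ax":0,"ay":0,"az":0,"grip":255},{"tx":0,"ty":0,"tz":0,"ax":0,"ay":0,"az":0,"grip":255}])

```text
t: 19.75
tool_pos: [0.3575, 0.1295, 0.2543]
orientation: [0.398, 3.115, -0.001]
force: [0.4, 0.3, -0.8]
opening: 0.0005
```

```bash
python3 st.py; python3 pic.py 11 cab cabs box boxs
```

```text
19.75 [0.3575 0.1295 0.2543] [ 0.2135 -0.5088  2.0095 -0.0011  1.6402 -1.1035] 0.000492877182045973 [ 0.4477  0.2758 -0.8307]
[[-0.9679  0.2512  0.001 ]
 [ 0.2512  0.9679 -0.0009]
 [-0.0012 -0.0006 -1.    ]]
cab 3.933333333333333
cabs 4.214285714285714
box 3.831168831168831
boxs 3.8
```

View pics/box_11.png

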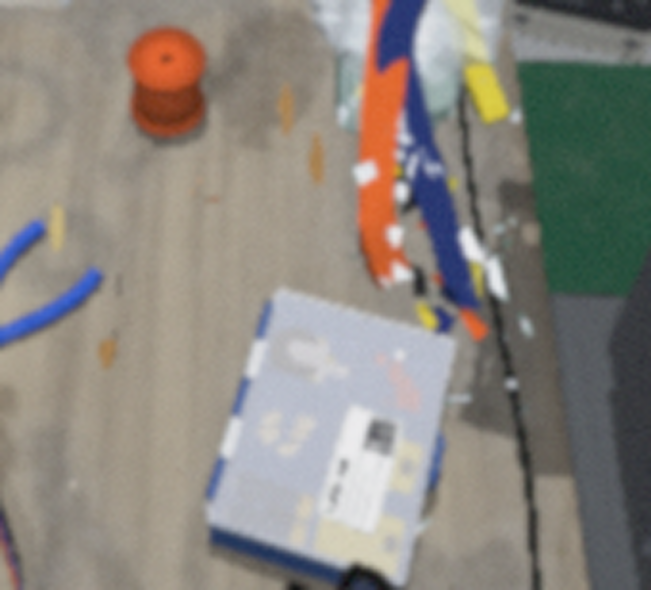

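View pics/boxs_11.png

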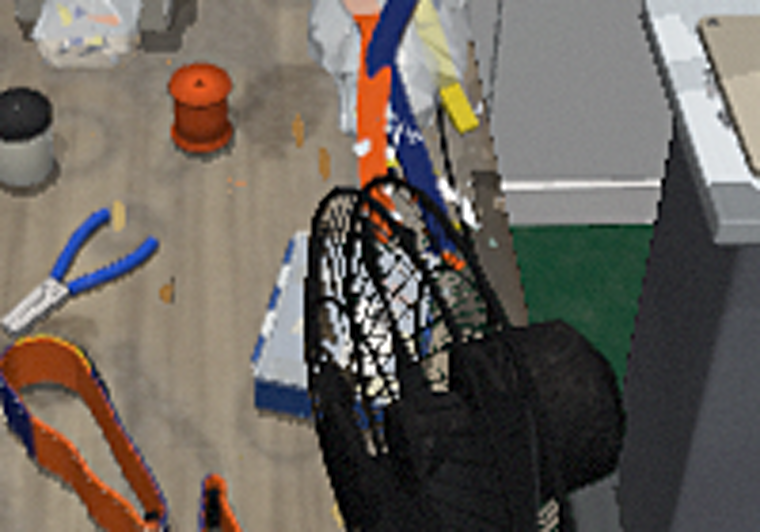

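View pics/cab_11.png

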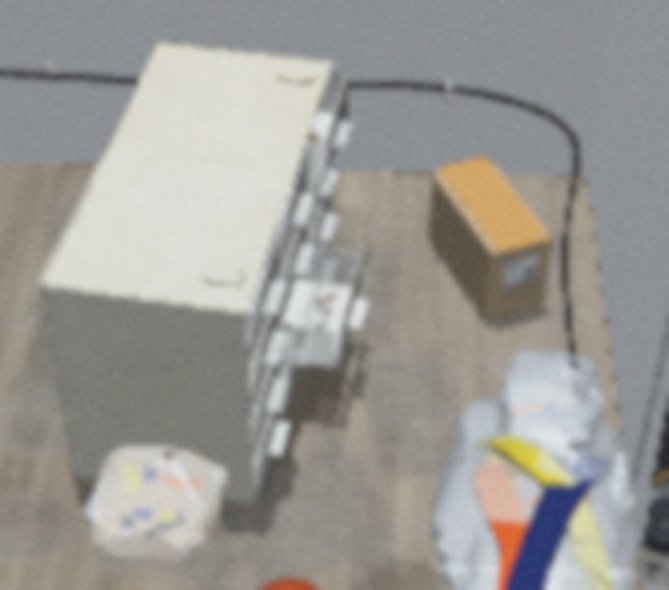

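View pics/cabs_11.png

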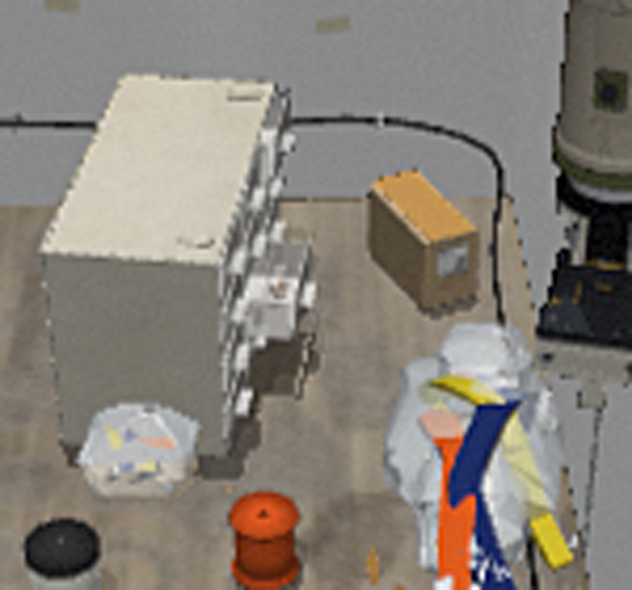

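Run:
```python
from plant import robot
from h import *
sc=robot.read_camera("scene");sd=robot.read_camera("side")
for n,c,a in(("scene",sc,(110,225,225,285)),("side",sd,(115,215,235,275))):
    old=cv2.imread(f"pics/{n}0.png")[a[0]:a[1],a[2]:a[3]];new=c["frame"][a[0]:a[1],a[2]:a[3]]
    m=np.hstack([old,new]);k=min(790/m.shape[1],590/m.shape[0]);print(n,k,a)
    cv2.imwrite(f"pics/cmp_{n}.png",cv2.resize(m,None,fx=k,fy=k,interpolation=cv2.INTER_CUBIC))
```

```text
scene 5.130434782608695 (110, 225, 225, 285)
side 5.9 (115, 215, 235, 275)
```

View pics/cmp_scene.png

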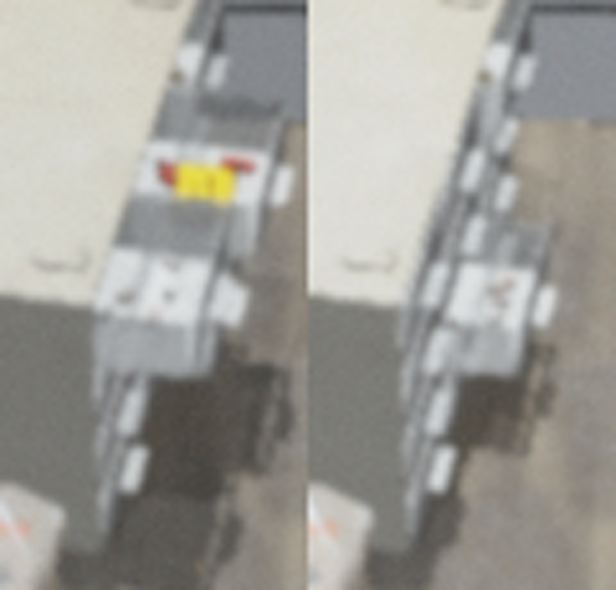

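View pics/cmp_side.png

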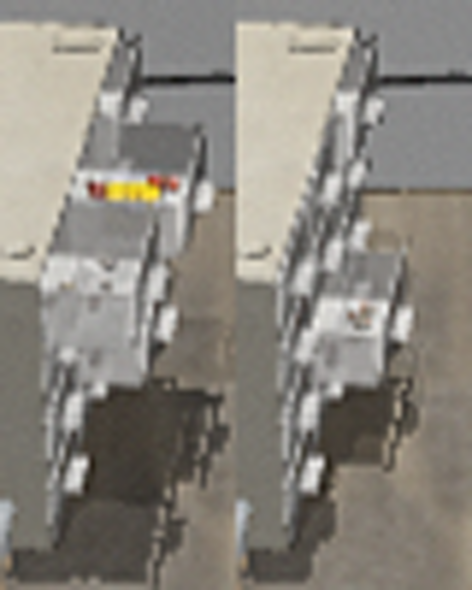

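Run:
```python
from plant import robot
from h import *
sc=robot.read_camera("scene")
g=lambda x,y:(210+x/3.831,230+y/3.831)
P=[onz(sc,*g(*p),.042) for p in((280,290),(457,338),(208,530))]
print(P,np.linalg.norm(P[0]-P[1]),np.linalg.norm(P[0]-P[2]))
print(robot.close_job())
```

```text
[array([0.51226527, 0.2047715 , 0.042     ]), array([0.4006413 , 0.23363203, 0.042     ]), array([0.5541332 , 0.35600475, 0.042     ])] 0.11529457591790046 0.1569216989661461
the job is handed in; nothing more can be done
None
```

I pushed both drawers fully home, first the one with the clip (24) and then its left neighbour (14). Then I swung the lid over and pressed it shut, and handed the job in at about 20 s. The gripper was closed throughout and only the fingertips touched anything.

**Drawers:** Each drawer ran onto a hard stop, at 11–16 N. The stops were about where I had calculated (within about 1 mm), and both fronts look flush in the last pictures.

**Clip:** It was not touched. It is out of sight now that its drawer is shut, so I could not check it again.

**Lid:** It stopped hard at two spots under about 8–11 N, with the fingertips about 41 mm above the bench at both, so it lies flat. In the last picture its outline on that plane measures about 115 × 157 mm, against 118 × 154 mm given.

**Other things:** The spool, carton and nippers show no movement in the pictures, and the jar shows none in the views that include it. The arm is well clear of everything.

**One disagreement:** With the top row shut, the pictures show another drawer standing out in the middle column. It is lower down, roughly 70 mm above the bench. It had been largely hidden behind drawer 14, and its handle is in the same place as in the first pictures, so it was open from the start. The description says all the other drawers are shut and do not move, and the task named only two, so I left it alone. If it is a real open drawer, it is still open.

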